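# Restock the pretzel stand under its swing-arm lamp

### The arm

A 6-joint arm with a two-finger parallel gripper is mounted at the origin on the work surface. World frame = base frame: x ahead of the robot, y to its left, z up, the work surface at z = 0. Lengths are in m, angles in rad, forces in N, time in s.
With the tool pointing down it reaches from about 0.35 to 0.975 m from the base axis. Payload 4.9 kg.
Tool frame: the origin (TCP) lies midway between the tips of the shut fingers; the grasp point (between the pads) lies behind it (ctrl.grip_point_offset is the z of the grasp point in the tool frame, in m); z points along the fingers, y is the line along which they close (so a half turn about z gives the same grasp; the last joint's range is limited). The gripper opens to 85 mm and grips with 20 to 120 N. Pads are 22 mm wide; open, the fingers measure 114 mm over their backs; the gripper's body (76 mm by 85 mm) begins 54 mm behind the grasp point. The pads swing forward as they close: fully open they stand 13 mm farther back than shut.
Start: joints at [-1.258, 0.053, 1.613, -0, 1.476, -0.119], TCP at [0.262, -0.568, 0.231] pointing down, gripper open.
Joint ranges: [-3.01, 3.01], [-1.01, 2.22], [0.06, 2.58], [-1.02, 4.17], [0.09, 2.62], [-3.14, 3.14]. Speed limits (rad/s): [2.57, 2.57, 3.14, 3.14, 3.14, 3.14].

### API

Orientations are given as a unit quaternion [x, y, z, w].
In Python, from bench import ctrl gives the robot as it stands. The module is installed in compiled form; this text tells all that it offers.
- The arm moves only by the tool play_rows, never from a script. Its argument "plan" is a list of rows, each an object of numbers: "dx", "dy", "dz": the shift along the tool's x, y, z in cm; "wx", "wy", "wz": the turn, a rotation vector about the tool's x, y, z in rad. A call has 1 to 12 rows; each row is the pose to reach, as a shift and turn from the pose commanded when the call began, along the tool's axes at that moment; what a row does not reach only later rows make up. A row lasts 1/12 s, in which the tool goes at most 41.7 mm and 7.16 degrees, less where a joint would pass 70% of its speed; a pose out of reach is approached as far as the arm can. A call with a gripper value outside its range is refused whole. "hand" is the finger opening in cm, from 0 to 8.54, set as the call begins (left out, the last holds). The fingers move at their own pace and stop on an object; "grip_force" is the grip in N (left out, the last holds). Time passes only in rows, so rows that repeat a pose let the fingers close. It gives the time, the measured TCP pose, the force, the opening and the grip force at its end, in the units of the state.
- ctrl.observe(): the state, without advancing time (a new reading comes with each control period).
- ctrl.capture(name): name is "scene" or "top" or "wrist"; returns the picture (480x640x3 uint8, red, green, blue); there is no depth.
- ctrl.camera_model(name): a dict with "mtx" (3x3 intrinsics, pixels), "k1" (the pictures are not rectified: a ray, as slopes to the right and down, at radius r is drawn at 1 + k1 r^2 times it, then the intrinsics apply), "rvec" (rotation vector, rad) and "tvec" (3), from world to camera coordinates, as OpenCV has them. Camera axes: x right, y down, z forward; pixel columns grow to the right and rows downward; lengths in m; the calibration is good to about 2 mm. A picture is of the moment at which its call begins: read the wrist's pose just before it. camera_model takes no time and is no camera call; for the wrist camera it gives the pose at the moment of the call.
- ctrl.job_done(): hands the job in; it is judged then, once.
The state is a dict: "time_s": time; "joint_positions": joint angles; "qd": joint speeds; "effort": joint torques, N m; "eef_pos": TCP position; "eef_rot": TCP orientation; "wrist_force": force on the tool from outside, world axes, zero at the start; "ft_torque": the same for the moment, N m; "width": finger opening in m; "gripper_force": force on a finger pad.
Only numpy, scipy, OpenCV 4.12 (cv2) and the standard library are available. Lean on these libraries where they do the work, as an engineer would, in place of code of your own. Each camera call takes 0.05 s, during which the arm holds its last target. There are 200 camera calls.

### The job

Restock the pretzel stand: swing its lamp arm well clear to the side where it has room, then lay the pretzel stick from the little dark board flat on the slate beside the one already there, and set the clear dome centrally on the slate over both. Finally swing the lamp back so that its head hangs straight above the dome. Lower the stick and the dome into place rather than dropping them, keep the dome upright, and leave the other pretzel stick, the bottle, the jar and the shaker where they stand.

Things in the scene. Friction and masses are not known exactly. Their poses are not given: they have to be found in the camera images.
- stand: display stand, fixed: oak slab 380 (x) x 280 (y) x 22 mm lying on the counter; origin on the counter under the centre of the slate disc (slab from x -130 to +250 mm, y -140 to +140 mm). The slate disc is 240 mm across, its top 28 mm above the counter. A black lamp post, 22 mm thick, stands at x = +200 mm, y = 0
- seat (a point): centre of the slate disc's top, 28 mm above the counter; axes as the stand's
- lamp (a joint): angle of the lamp arm about its upright pivot, rad; 0 = head straight over the slate's centre; positive turns anticlockwise seen from above and carries the head to the stand's -y side; limits +-1.75. The pivot is stiff (0.3 N m, some 3 N at 100 mm) and stays where it is left. The arm is a level black round bar 14 mm thick, its axis 272 mm above the counter, 200 mm from pivot to head
- lamp_hinge (a point): point on the pivot axis at the height of the bar's axis, 272 mm above the counter, over the post; it does not move with the arm. The pivot sleeve is 34 mm thick and its cap reaches 302 mm above the counter
- lamp_head (a point): centre of the lamp head, a black can 76 mm across and 64 mm high that hangs below the bar's end, from 200 to 264 mm above the counter, 200 mm from the pivot axis; the point is 232 mm above the counter
- dome: clear plastic dome, open below: 200 mm outside diameter, wall 4 mm, 98 mm high to its flat top, with a beech knob in the middle of the top: neck 20 mm thick, then a head 36 mm in diameter from 110 to 138 mm above the rim. Loose, 0.3 to 0.5 kg. Origin at the centre of its rim, z up. Its rim stands on the counter at the start
- board: little dark serving board, 200 (x) x 130 (y) x 12 mm, fixed on the counter; origin at the centre of its underside
- pretzel: pretzel stick to be laid on the stand: a brown rounded bar 100 (its x) x 42 (y) x 36 mm (z) with three pale cuts on top; loose, about 80 g, stiff; origin at the centre of its underside. It lies on the dark board at the start
- neighbour: pretzel stick of the same shape and size that already lies on the slate's one half; origin at the centre of its underside; leave it in place
- bottle: tall bottle, 68 mm across, 260 mm high, standing on the counter to one side of the stand, where the lamp head would hit it; origin at the centre of its underside
- jar: low jar, 72 mm across, 85 mm high, standing on the counter on the stand's other side; the lamp passes over it; origin at the centre of its underside
- shaker: steel sugar shaker, a plain cylinder 56 mm across, 130 mm high, standing on the counter on the robot's right; origin at the centre of its underside
There are look-alikes about, which are no part of the job. Several things have the shape of the dome; the one meant has the colours described above.

How it is judged:
By the outcome, as a careful person would: the job done as asked, in the order asked, and still so for the second after the job is handed in, with the robot touching nothing.
It also fails if it takes over 72 s, if anything falls off the work surface, if the arm or the gripper's body presses on something with over 40 N, if the wrist force passes 120 N, or if a joint passes its speed limit or range.

## Working session

There is one attempt and no reset: what is moved stays moved. The work goes in short steps, Python scripts to look and compute and a tool call to move; the robot and the scene stay as the last step left them, time stands still between calls to the robot, and variables do not carry over. Pictures are saved under pics/ and viewed, at most 10 in all, crops included, and the job is handed in when it is done.

Besides the shell and the picture viewer there is one more tool, called after "Call:" as name(argument=value, ...) on one line, values as JSON. play_rows: Moves the arm, as the interface text tells. Its arguments: {"type":"object","properties":{"plan":{"type":"array"},"hand":{"type":"number"},"grip_force":{"type":"number"}},"required":["plan"]}

```bash
mkdir -p pics
cat > h.py <<'E'
import numpy as np, cv2
from bench import ctrl
from scipy.spatial.transform import Rotation as R
def save(name,fn):
    m=ctrl.camera_model(name); im=ctrl.capture(name); cv2.imwrite('pics/'+fn,im[:,:,::-1]); return m
def ray(m,uv):
    K=np.array(m['mtx']);p=np.linalg.inv(K)@[uv[0],uv[1],1.]
    d=p[:2]; u=d.copy()
    for _ in range(30): u=d/(1+m['k1']*(u@u))
    Rm=cv2.Rodrigues(np.array(m['rvec'],float))[0]; t=np.array(m['tvec']).ravel()
    return -Rm.T@t, Rm.T@np.array([u[0],u[1],1.])
def at(m,uv,z):
    o,d=ray(m,uv); return (o+d*(z-o[2])/d[2])
def proj(m,P):
    Rm=cv2.Rodrigues(np.array(m['rvec'],float))[0]; c=Rm@np.array(P,float)+np.array(m['tvec']).ravel()
    s=c[:2]/c[2]; s=s*(1+m['k1']*(s@s)); K=np.array(m['mtx']); return (K@[s[0],s[1],1])[:2]
def delta(P,yaw=None):
    # shift in tool axes (cm) from the present pose to P
    s=ctrl.observe(); r=R.from_quat(s['eef_rot']); return np.round(100*r.inv().apply(np.array(P)-s['eef_pos']),2)
E
python3 - <<'E'
from h import *
s=ctrl.observe(); print(s, ctrl.grip_point_offset)
print(R.from_quat(s['eef_rot']).as_matrix().round(3))
for n in('scene','top'):
    m=save(n,n+'1.png'); print(n,ray(m,(320,240)),m['mtx'],m['k1'])
E
```

```text
{'time_s': 0.0, 'joint_positions': array([-1.25801631e+00,  5.33401816e-02,  1.61432619e+00, -4.95167235e-06,
        1.47601926e+00, -1.18982049e-01]), 'qd': array([ 0.00023983, -0.00030221,  0.00142714, -0.00081656,  0.00096475,
        0.00155497]), 'effort': array([-1.95075285e-03, -3.93694282e+01, -3.70172489e+01, -2.61788746e-04,
        7.00308665e-03, -1.69698666e-05]), 'eef_pos': array([ 0.26135515, -0.56702385,  0.23005415]), 'eef_rot': array([ 9.76787464e-01,  2.14208207e-01, -1.03697953e-04, -1.04134071e-03]), 'wrist_force': array([ 0.1952039 , -0.88330205, -0.41135958]), 'ft_torque': array([-0.01038941,  0.03994575,  0.02223363]), 'gripper_force': 0.0, 'width': 0.08542767028299054} -0.0187
[[ 0.908  0.418 -0.001]
 [ 0.418 -0.908  0.002]
 [ 0.    -0.002 -1.   ]]
scene (array([1.1557722 , 0.28215311, 0.97068469]), array([-0.57955658, -0.30468791, -0.75629446])) [[443.60225807   0.         329.60509002]
 [  0.         443.60225807 246.77156542]
 [  0.           0.           1.        ]] -0.01952712669567528
top (array([0.5044756 , 0.00199535, 1.53136638]), array([ 0.06478504, -0.00249027, -0.99809011])) [[544.11868523   0.         325.94841082]
 [  0.         544.11868523 248.90186374]
 [  0.           0.           1.        ]] 0.021111423992347136
```

View pics/scene1.png

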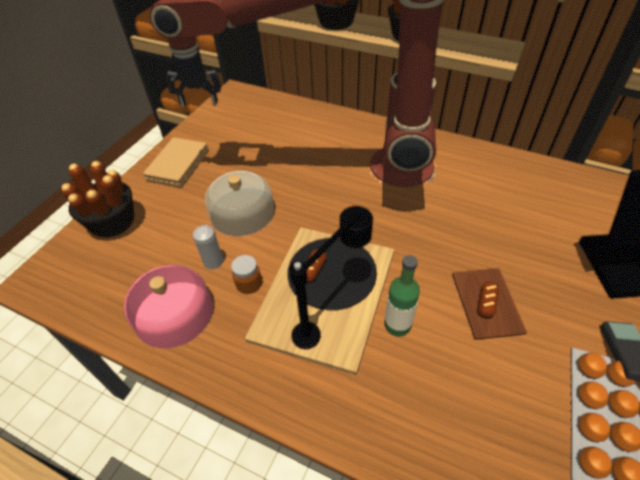

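View pics/top1.png

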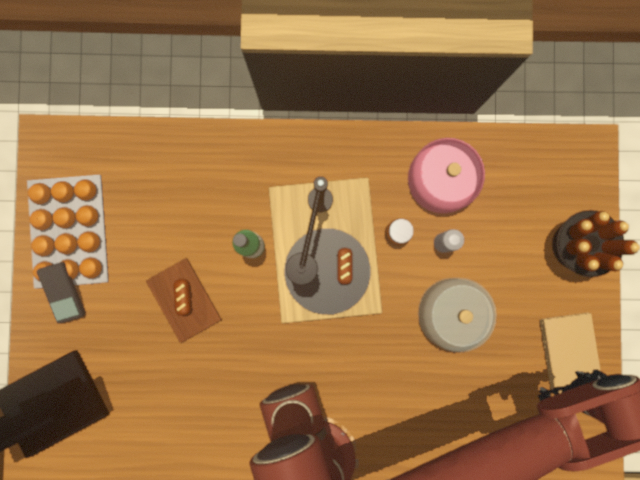

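The top view shows two domes: pink at (447,176) and grey/clear at (458,315). There are two pretzel sticks, one on the dark board at (182,297) and the neighbour on the slate at (345,266). The bread-stick bowl at (595,243) is not a candidate. I choose the grey dome and the board's stick. The bottle at (248,243) is on the +y side and the jar at (401,231) is on the -y side, so the lamp swings to -y (positive angle). Next come close crops.

Run:
```python
from h import *
im=cv2.imread('pics/top1.png')
c=cv2.resize(im[165:361,255:511],None,fx=3,fy=3,interpolation=cv2.INTER_CUBIC); cv2.imwrite('pics/c1.png',c)
c=cv2.resize(im[250:350,130:240],None,fx=5,fy=5,interpolation=cv2.INTER_CUBIC); cv2.imwrite('pics/c2.png',c)
```

```text
(no output)
```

View pics/c1.png

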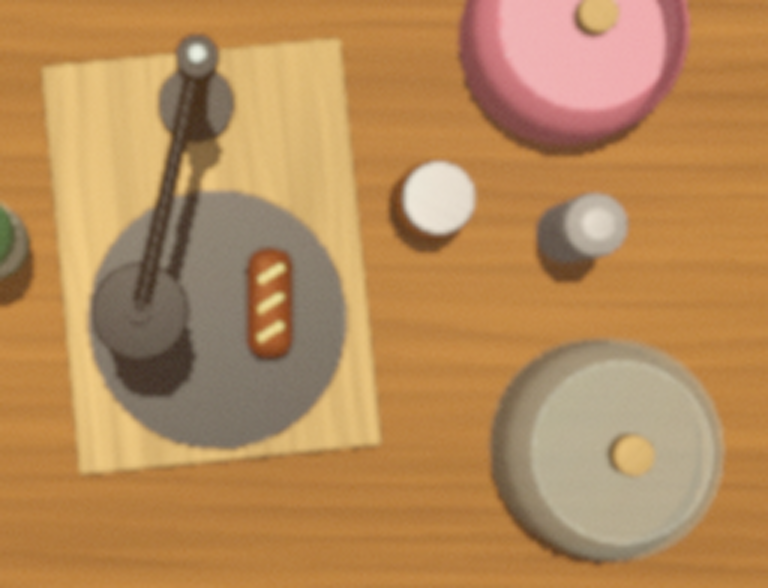

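View pics/c2.png

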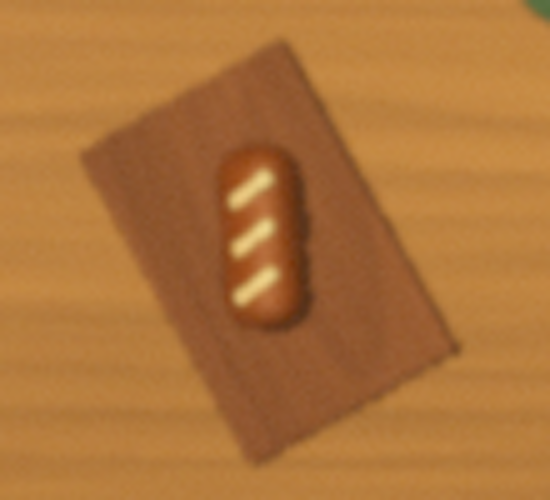

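Run:
```python
from h import *
m=ctrl.camera_model('top')
c1=lambda u,v:(255+(u+.5)/3-.5,165+(v+.5)/3-.5)
c2=lambda u,v:(130+(u+.5)/5-.5,250+(v+.5)/5-.5)
def P(n,uv,z): p=at(m,uv,z); print(n,p.round(4)); return p[:2]
q=[P('slab',c1(*a),.022) for a in((43,67),(340,40),(380,443),(80,472))]
ax=(q[0]-q[3])+(q[1]-q[2]); yaw=np.arctan2(ax[1],ax[0]); 
ay=(q[0]-q[1])+(q[3]-q[2]); yaw2=np.arctan2(-ay[0],ay[1]); print('yaw',yaw,yaw2,np.linalg.norm(ax)/2,np.linalg.norm(ay)/2)
c=np.mean(q,0); print('slate from slab',c-.06*np.array([np.cos(yaw),np.sin(yaw)]))
P('slate',c1(218.5,319.5),.028)
P('post base',c1(197,103),.024)
h=P('hinge',c1(198,55),.302); P('hinge pred',c1(198,55),.302)
e=P('barend',c1(142,300),.279); P('head',c1(140,312),.264)
P('neigh e1',c1(270,250),.046);P('neigh e2',c1(270,358),.046)
P('nl',c1(248,304),.046);P('nr',c1(292,304),.046)
P('jar',c1(438,199),.085);P('shaker',c1(597,223),.13);P('bottle',(241,239),.26)
P('knob',c1(633,455),.138)
for a in((492,440),(607,340),(607,560),(723,450)): P('dome ext',c1(*a),.0)
P('dometop L',c1(530,450),.098);P('dometop R',c1(703,450),.098)
P('p e1',c2(259,146),.03);P('p e2',c2(268,328),.03);P('p c',c2(262,238),.03)
for a in((284,38),(460,350),(255,465),(80,153)):P('board',c2(*a),.012)
s=cv2.imread('pics/scene1.png')
```

```text
slab [0.7483 0.1425 0.022 ]
slab [ 0.7782 -0.1335  0.022 ]
slab [ 0.4046 -0.1742  0.022 ]
slab [0.3745 0.1014 0.022 ]
yaw 0.10908519454942797 0.10833818948480527 0.37589955339169256 0.27744493919745494
slate from slab [ 0.51676602 -0.02247606]
slate [ 0.5162 -0.0237  0.028 ]
post base [ 0.7167 -0.001   0.024 ]
hinge [ 7.142e-01 -7.000e-04  3.020e-01]
hinge pred [ 7.142e-01 -7.000e-04  3.020e-01]
barend [0.5283 0.0394 0.279 ]
head [0.5193 0.0413 0.264 ]
neigh e1 [ 0.58   -0.0695  0.046 ]
neigh e2 [ 0.4817 -0.0707  0.046 ]
nl [ 0.5305 -0.0501  0.046 ]
nr [ 0.5311 -0.0901  0.046 ]
jar [ 0.6257 -0.2166  0.085 ]
shaker [ 0.6032 -0.3472  0.13  ]
bottle [0.5866 0.1833 0.26  ]
knob [ 0.4052 -0.3763  0.138 ]
dome ext [ 0.4074 -0.2817  0.    ]
dome ext [ 0.5024 -0.3893  0.    ]
dome ext [ 0.2976 -0.3895  0.    ]
dome ext [ 0.4012 -0.498   0.    ]
dometop L [ 0.4054 -0.2969  0.098 ]
dometop R [ 0.4075 -0.4485  0.098 ]
p e1 [0.4897 0.3765 0.03  ]
p e2 [0.3905 0.3688 0.03  ]
p c [0.4394 0.3735 0.03  ]
board [0.5496 0.3688 0.012 ]
board [0.3783 0.2673 0.012 ]
board [0.3139 0.3782 0.012 ]
board [0.4843 0.4793 0.012 ]
```

Everything agrees. The slate is at (0.516,-0.023) with yaw 0.108. The hinge comes out at (0.715,-0.002), and the lamp angle is about -0.33. The pretzel is at (0.440,0.373), the clear dome at (0.405,-0.378), and the lamp head should go to the jar side. First I go above the bar at r = 110 mm.

```bash
cat >> h.py <<'E'
SL=np.array([.516,-.0232]);YAW=.108;HG=SL+.2*np.array([np.cos(YAW),np.sin(YAW)])
def goal(P,phi):
    """row numbers from present pose to TCP P, tool down with tool x at world angle phi"""
    s=ctrl.observe(); r=R.from_quat(s['eef_rot'])
    g=R.from_matrix(np.array([[np.cos(phi),np.sin(phi),0],[np.sin(phi),-np.cos(phi),0],[0,0,-1]]))
    print('d',(100*r.inv().apply(np.array(P)-s['eef_pos'])).round(2),'w',(r.inv()*g).as_rotvec().round(3))
def lamp(th,r,z,dphi=0):
    a=np.pi+YAW+th; p=HG+r*np.array([np.cos(a),np.sin(a)])
    return [*p,z],a-np.pi+dphi
def st():
    s=ctrl.observe(); x=R.from_quat(s['eef_rot']).as_matrix()
    print('t',round(s['time_s'],2),'p',s['eef_pos'].round(4),'phi',round(np.arctan2(x[1,0],x[0,0]),3),'zt',x[:,2].round(3),'F',s['wrist_force'].round(1),'w',round(s['width'],4),'gf',s['gripper_force'],'q',s['joint_positions'].round(2))
E
python3 - <<'E'
from h import *
print(HG); goal(*lamp(-.326,.11,.35)); print(lamp(-.326,.11,.35))
E
```

```text
[ 0.71483473 -0.00164197]
d [ 56.09 -39.06 -11.9 ] w [-0.002  0.     0.65 ]
([np.float64(0.6074382180860233), np.float64(0.02214854731467492), 0.35], -0.21799999999999997)
```

Call:
play_rows(plan=[{"dz":-4},{"dz":-8},{"dx":2,"dy":-1.4,"dz":-11.9},{"dx":5.5,"dy":-3.8,"dz":-11.9,"wz":0.1},{"dx":9,"dy":-6.2,"dz":-11.9,"wz":0.2},{"dx":12.4,"dy":-8.6,"dz":-11.9,"wz":0.3},{"dx":15.8,"dy":-11,"dz":-11.9,"wz":0.4},{"dx":19.2,"dy":-13.4,"dz":-11.9,"wz":0.5},{"dx":22.6,"dy":-15.7,"dz":-11.9,"wz":0.6},{"dx":26,"dy":-18.1,"dz":-11.9,"wz":0.65},{"dx":29.4,"dy":-20.5,"dz":-11.9,"wz":0.65},{"dx":32.8,"dy":-22.9,"dz":-11.9,"wz":0.65}], hand=4)

```text
invalid input at $.plan[0]: expected keys dx, dy, dz, wx, wy, wz
```

Run:
```python
from h import *
st(); goal(*lamp(-.326,.11,.35))
```

```text
t 0.1 p [ 0.2614 -0.5671  0.2302] phi 0.432 zt [-0.001  0.002 -1.   ] F [-0.2  0.   0.1] w 0.0855 gf 0.0 q [-1.26  0.05  1.61  0.    1.48 -0.12]
d [ 56.09 -39.06 -11.9 ] w [-0.002  0.     0.65 ]
```

Call:
play_rows(plan=[{"dx":0,"dy":0,"dz":-4,"wx":0,"wy":0,"wz":0},{"dx":0,"dy":0,"dz":-8,"wx":0,"wy":0,"wz":0},{"dx":2,"dy":-1.4,"dz":-11.9,"wx":0,"wy":0,"wz":0},{"dx":56.1,"dy":-39.1,"dz":-11.9,"wx":0,"wy":0,"wz":0.65},{"dx":56.1,"dy":-39.1,"dz":-11.9,"wx":0,"wy":0,"wz":0.65},{"dx":56.1,"dy":-39.1,"dz":-11.9,"wx":0,"wy":0,"wz":0.65},{"dx":56.1,"dy":-39.1,"dz":-11.9,"wx":0,"wy":0,"wz":0.65},{"dx":56.1,"dy":-39.1,"dz":-11.9,"wx":0,"wy":0,"wz":0.65},{"dx":56.1,"dy":-39.1,"dz":-11.9,"wx":0,"wy":0,"wz":0.65},{"dx":56.1,"dy":-39.1,"dz":-11.9,"wx":0,"wy":0,"wz":0.65},{"dx":56.1,"dy":-39.1,"dz":-11.9,"wx":0,"wy":0,"wz":0.65},{"dx":56.1,"dy":-39.1,"dz":-11.9,"wx":0,"wy":0,"wz":0.65}], hand=4)

```text
time_s: 1.1
eef_pos: [0.4598, -0.2284, 0.3483]
eef_rot: [0.994, -0.109, -0.0, -0.0]
wrist_force: [0.7, 0.5, -1.4]
width: 0.0398
gripper_force: 0.0
```

Run:
```python
from h import *
st(); goal(*lamp(-.326,.11,.35))
```

```text
t 1.1 p [ 0.4598 -0.2284  0.3483] phi -0.219 zt [-0.  0. -1.] F [ 0.7  0.5 -1.4] w 0.0398 gf 0.0 q [-0.61 -0.26  1.71  0.    1.69  1.18]
d [  8.98 -27.66  -0.17] w [-0.     0.    -0.001]
```

Call:
play_rows(plan=[{"dx":9,"dy":-27.7,"dz":0,"wx":0,"wy":0,"wz":0},{"dx":9,"dy":-27.7,"dz":0,"wx":0,"wy":0,"wz":0},{"dx":9,"dy":-27.7,"dz":0,"wx":0,"wy":0,"wz":0},{"dx":9,"dy":-27.7,"dz":0,"wx":0,"wy":0,"wz":0},{"dx":9,"dy":-27.7,"dz":0,"wx":0,"wy":0,"wz":0},{"dx":9,"dy":-27.7,"dz":0,"wx":0,"wy":0,"wz":0},{"dx":9,"dy":-27.7,"dz":0,"wx":0,"wy":0,"wz":0},{"dx":9,"dy":-27.7,"dz":0,"wx":0,"wy":0,"wz":0},{"dx":9,"dy":-27.7,"dz":0,"wx":0,"wy":0,"wz":0},{"dx":9,"dy":-27.7,"dz":0,"wx":0,"wy":0,"wz":0}])

```text
time_s: 1.93
eef_pos: [0.607, 0.0205, 0.348]
eef_rot: [0.994, -0.109, -0.001, 0.0]
wrist_force: [0.5, -0.3, 0.4]
width: 0.0402
gripper_force: 0.0
```

Run:
```python
from h import *
st(); goal(*lamp(-.326,.11,.245))
```

```text
t 1.93 p [0.607  0.0205 0.348 ] phi -0.218 zt [-0.001 -0.    -1.   ] F [ 0.5 -0.3  0.4] w 0.0402 gf 0.0 q [-0.09 -0.03  1.51 -0.    1.67  1.7 ]
d [ 0.02 -0.18 10.3 ] w [0.001 0.001 0.   ]
```

Call:
play_rows(plan=[{"dx":0,"dy":-0.2,"dz":4,"wx":0,"wy":0,"wz":0},{"dx":0,"dy":-0.2,"dz":7,"wx":0,"wy":0,"wz":0},{"dx":0,"dy":-0.2,"dz":9,"wx":0,"wy":0,"wz":0},{"dx":0,"dy":-0.2,"dz":10.3,"wx":0,"wy":0,"wz":0},{"dx":0,"dy":-0.2,"dz":10.3,"wx":0,"wy":0,"wz":0},{"dx":0,"dy":-0.2,"dz":10.3,"wx":0,"wy":0,"wz":0}])

```text
time_s: 2.43
eef_pos: [0.6074, 0.0215, 0.2459]
eef_rot: [0.994, -0.11, -0.0, 0.0]
wrist_force: [0.2, -0.7, 1.1]
width: 0.0402
gripper_force: 0.0
```

Run:
```python
from h import *
st()
for th in np.linspace(-.326,1.45,15)[1:]: goal(*lamp(th,.11,.245))
m=save('scene','scene2.png')
cv2.imwrite('pics/s2.png',cv2.resize(cv2.imread('pics/scene2.png')[140:380,240:440],None,fx=2.5,fy=2.5))
```

```text
t 2.43 p [0.6074 0.0215 0.2459] phi -0.22 zt [-0. -0. -1.] F [ 0.2 -0.7  1.1] w 0.0402 gf 0.0 q [-0.09  0.    1.64 -0.    1.5   1.7 ]
d [0.08 1.33 0.09] w [ 0.     0.    -0.129]
d [0.34 2.7  0.09] w [ 0.     0.    -0.255]
d [0.78 4.02 0.09] w [ 0.     0.    -0.382]
d [1.38 5.28 0.09] w [ 0.     0.    -0.509]
d [2.14 6.45 0.09] w [ 0.     0.    -0.636]
d [3.04 7.52 0.09] w [-0.     0.    -0.763]
d [4.06 8.46 0.09] w [-0.    0.   -0.89]
d [5.2  9.27 0.09] w [-0.     0.    -1.017]
d [6.43 9.93 0.09] w [-0.     0.    -1.143]
d [ 7.73 10.42  0.09] w [-0.    0.   -1.27]
d [ 9.09 10.75  0.09] w [-0.     0.    -1.397]
d [10.47 10.91  0.09] w [-0.     0.    -1.524]
d [11.87 10.88  0.09] w [-0.     0.    -1.651]
d [13.25 10.68  0.09] w [-0.     0.    -1.778]
```

View pics/s2.png

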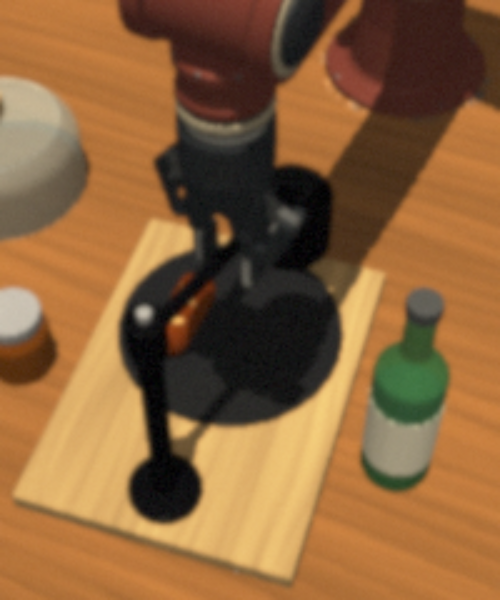

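The fingers straddle the bar between pivot and head at about crop (230,245). Now I swing it.

Call:
play_rows(plan=[{"dx":0,"dy":0.7,"dz":0,"wx":0,"wy":0,"wz":-0.06},{"dx":0.1,"dy":1.3,"dz":0,"wx":0,"wy":0,"wz":-0.13},{"dx":0.2,"dy":2.0,"dz":0,"wx":0,"wy":0,"wz":-0.19},{"dx":0.35,"dy":2.7,"dz":0,"wx":0,"wy":0,"wz":-0.255},{"dx":0.8,"dy":4.0,"dz":0,"wx":0,"wy":0,"wz":-0.38},{"dx":1.4,"dy":5.3,"dz":0,"wx":0,"wy":0,"wz":-0.5},{"dx":2.15,"dy":6.45,"dz":0,"wx":0,"wy":0,"wz":-0.63},{"dx":3.05,"dy":7.5,"dz":0,"wx":0,"wy":0,"wz":-0.75},{"dx":4.05,"dy":8.45,"dz":0,"wx":0,"wy":0,"wz":-0.88},{"dx":5.2,"dy":9.3,"dz":0,"wx":0,"wy":0,"wz":-1.0},{"dx":5.8,"dy":9.6,"dz":0,"wx":0,"wy":0,"wz":-1.08},{"dx":6.4,"dy":9.9,"dz":0,"wx":0,"wy":0,"wz":-1.14}], hand=3)

```text
time_s: 3.48
eef_pos: [0.6495, -0.0882, 0.2485]
eef_rot: [0.895, 0.446, 0.001, 0.0]
wrist_force: [-2.3, 2.4, 0.8]
width: 0.0301
gripper_force: 2.0
```

Run:
```python
from h import *
st()
for th in (.95,1.07,1.2,1.32,1.45,1.55): goal(*lamp(th,.11,.245))
```

```text
t 3.48 p [ 0.6495 -0.0882  0.2485] phi 0.925 zt [ 0.002  0.001 -1.   ] F [-2.3  2.4  0.8] w 0.0301 gf 1.9963297247886658 q [-0.25  0.11  1.52  0.    1.51  0.4 ]
d [-0.06  1.47  0.35] w [ 0.001 -0.002 -0.133]
d [0.19 2.76 0.36] w [ 0.001 -0.002 -0.253]
d [0.64 4.12 0.36] w [ 0.002 -0.002 -0.383]
d [1.2  5.31 0.36] w [ 0.002 -0.002 -0.503]
d [1.97 6.51 0.36] w [ 0.002 -0.002 -0.633]
d [2.67 7.37 0.37] w [ 0.002 -0.001 -0.733]
```

Call:
play_rows(plan=[{"dx":0,"dy":1.4,"dz":0.2,"wx":0,"wy":0,"wz":-0.12},{"dx":0.2,"dy":2.8,"dz":0.3,"wx":0,"wy":0,"wz":-0.25},{"dx":0.6,"dy":4.1,"dz":0.3,"wx":0,"wy":0,"wz":-0.37},{"dx":1.2,"dy":5.3,"dz":0.3,"wx":0,"wy":0,"wz":-0.49},{"dx":1.9,"dy":6.4,"dz":0.3,"wx":0,"wy":0,"wz":-0.61},{"dx":2.6,"dy":7.3,"dz":0.3,"wx":0,"wy":0,"wz":-0.73},{"dx":2.6,"dy":7.3,"dz":0.3,"wx":0,"wy":0,"wz":-0.73},{"dx":2.6,"dy":7.3,"dz":0.3,"wx":0,"wy":0,"wz":-0.73}])

```text
time_s: 4.15
eef_pos: [0.7236, -0.1119, 0.2449]
eef_rot: [0.679, 0.734, 0.001, 0.002]
wrist_force: [-0.1, 1.1, -0.8]
width: 0.0298
gripper_force: 0.0
```

Call:
play_rows(plan=[{"dx":0,"dy":-0.5,"dz":0,"wx":0,"wy":0,"wz":0},{"dx":0,"dy":-0.5,"dz":0,"wx":0,"wy":0,"wz":0},{"dx":0,"dy":-0.5,"dz":-4,"wx":0,"wy":0,"wz":0},{"dx":0,"dy":-0.5,"dz":-8,"wx":0,"wy":0,"wz":0},{"dx":0,"dy":-0.5,"dz":-11,"wx":0,"wy":0,"wz":0},{"dx":0,"dy":-0.5,"dz":-11,"wx":0,"wy":0,"wz":0}], hand=4)

```text
time_s: 4.65
eef_pos: [0.7193, -0.1125, 0.364]
eef_rot: [0.678, 0.735, 0.004, 0.007]
wrist_force: [-0.2, -0.4, 1.8]
width: 0.0401
gripper_force: 0.0
```

Run:
```python
from h import *
st(); goal([.4397,.3728,.35],.077); goal([.4397,.3728,.15],.077)
```

```text
t 4.65 p [ 0.7193 -0.1125  0.364 ] phi 1.65 zt [ 0.015 -0.004 -1.   ] F [-0.2 -0.4  1.8] w 0.0401 gf 0.0 q [-0.26  0.24  1.19 -0.    1.7  -0.34]
d [ 50.6  -24.03   0.78] w [ 0.016 -0.007  1.573]
d [ 50.71 -24.32  20.78] w [ 0.016 -0.007  1.573]
```

Call:
play_rows(plan=[{"dx":50.6,"dy":-24.0,"dz":0.5,"wx":0.016,"wy":-0.007,"wz":1.57},{"dx":50.6,"dy":-24.0,"dz":0.5,"wx":0.016,"wy":-0.007,"wz":1.57},{"dx":50.6,"dy":-24.0,"dz":0.5,"wx":0.016,"wy":-0.007,"wz":1.57},{"dx":50.6,"dy":-24.0,"dz":0.5,"wx":0.016,"wy":-0.007,"wz":1.57},{"dx":50.6,"dy":-24.0,"dz":0.5,"wx":0.016,"wy":-0.007,"wz":1.57},{"dx":50.6,"dy":-24.0,"dz":0.5,"wx":0.016,"wy":-0.007,"wz":1.57},{"dx":50.6,"dy":-24.0,"dz":0.5,"wx":0.016,"wy":-0.007,"wz":1.57},{"dx":50.6,"dy":-24.0,"dz":0.5,"wx":0.016,"wy":-0.007,"wz":1.57},{"dx":50.6,"dy":-24.0,"dz":0.5,"wx":0.016,"wy":-0.007,"wz":1.57},{"dx":50.6,"dy":-24.0,"dz":0.5,"wx":0.016,"wy":-0.007,"wz":1.57},{"dx":50.6,"dy":-24.0,"dz":0.5,"wx":0.016,"wy":-0.007,"wz":1.57},{"dx":50.6,"dy":-24.0,"dz":0.5,"wx":0.016,"wy":-0.007,"wz":1.57}], hand=8.5)

```text
time_s: 5.65
eef_pos: [0.4732, 0.31, 0.3486]
eef_rot: [0.996, 0.094, -0.006, -0.003]
wrist_force: [0.0, 0.4, -0.3]
width: 0.0849
gripper_force: 0.0
```

Run:
```python
from h import *
st(); goal([.4397,.3728,.15],.077)
```

```text
t 5.65 p [0.4732 0.31   0.3486] phi 0.187 zt [-0.013  0.004 -1.   ] F [ 0.   0.4 -0.3] w 0.0849 gf 0.0 q [ 0.44 -0.12  1.59  0.01  1.68  1.83]
d [-1.87 -6.67 19.93] w [-0.006  0.013  0.11 ]
```

Call:
play_rows(plan=[{"dx":-1.9,"dy":-6.7,"dz":4,"wx":-0.006,"wy":0.013,"wz":0.11},{"dx":-1.9,"dy":-6.7,"dz":7.5,"wx":-0.006,"wy":0.013,"wz":0.11},{"dx":-1.9,"dy":-6.7,"dz":17,"wx":-0.006,"wy":0.013,"wz":0.11},{"dx":-1.9,"dy":-6.7,"dz":17,"wx":-0.006,"wy":0.013,"wz":0.11},{"dx":-1.9,"dy":-6.7,"dz":17,"wx":-0.006,"wy":0.013,"wz":0.11},{"dx":-1.9,"dy":-6.7,"dz":17,"wx":-0.006,"wy":0.013,"wz":0.11},{"dx":-1.9,"dy":-6.7,"dz":17,"wx":-0.006,"wy":0.013,"wz":0.11}])

```text
time_s: 6.23
eef_pos: [0.4394, 0.3707, 0.1774]
eef_rot: [0.999, 0.042, -0.002, 0.001]
wrist_force: [0.4, -0.2, 0.8]
width: 0.0853
gripper_force: 0.0
```

Run:
```python
from h import *
st(); m=save('wrist','w1.png'); mt=save('top','top2.png')
im=cv2.resize(cv2.imread('pics/w1.png'),(400,300)); t=cv2.imread('pics/top2.png')[150:330,240:480]
cv2.imwrite('pics/combo.png',np.hstack([im,cv2.resize(t,(400,300))]))
a=at(m,(320,240),.048);print(a)
for p in((.4897,.3765,.03),(.3905,.3688,.03),(.4397,.3728,.048)): print(proj(m,p)*.625)
```

```text
t 6.23 p [0.4394 0.3707 0.1774] phi 0.084 zt [-0.004 -0.003 -1.   ] F [ 0.4 -0.2  0.8] w 0.0853 gf 0.0 q [ 0.57 -0.02  1.78 -0.    1.39  2.06]
[0.42482642 0.36691581 0.048     ]
[196.09634174  86.23769037]
[195.72181207 172.8878946 ]
[195.64519096 136.16294891]
```

View pics/combo.png

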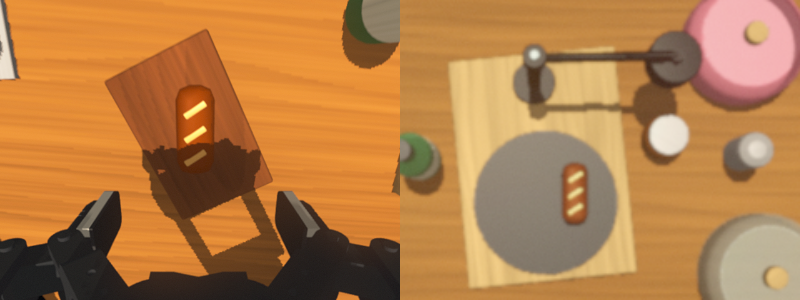

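The wrist view shows the stick between the fingers at (195,130), just where predicted. The top view shows the lamp swung to about +1.5, with its head at (675,58) of the combined picture, well clear. I descend and grip.

Run:
```python
from h import *
goal([.4397,.3728,.012],.077)
```

```text
d [-0.31 -0.07 17.02] w [-0.001 -0.003  0.007]
```

Call:
play_rows(plan=[{"dx":0,"dy":-0.1,"dz":4,"wx":0,"wy":0,"wz":0},{"dx":0,"dy":-0.1,"dz":8,"wx":0,"wy":0,"wz":0},{"dx":0,"dy":-0.1,"dz":11,"wx":0,"wy":0,"wz":0},{"dx":0,"dy":-0.1,"dz":13.5,"wx":0,"wy":0,"wz":0},{"dx":0,"dy":-0.1,"dz":15.5,"wx":0,"wy":0,"wz":0},{"dx":0,"dy":-0.1,"dz":16.7,"wx":0,"wy":0,"wz":0},{"dx":0,"dy":-0.1,"dz":16.7,"wx":0,"wy":0,"wz":0},{"dx":0,"dy":-0.1,"dz":16.7,"wx":0,"wy":0,"wz":0}])

```text
time_s: 7.0
eef_pos: [0.4422, 0.3732, 0.0141]
eef_rot: [0.999, 0.042, 0.001, -0.0]
wrist_force: [-0.3, 0.2, -0.4]
width: 0.085
gripper_force: 0.0
```

Call:
play_rows(plan=[{"dx":0,"dy":0,"dz":0,"wx":0,"wy":0,"wz":0},{"dx":0,"dy":0,"dz":0,"wx":0,"wy":0,"wz":0},{"dx":0,"dy":0,"dz":0,"wx":0,"wy":0,"wz":0},{"dx":0,"dy":0,"dz":0,"wx":0,"wy":0,"wz":0},{"dx":0,"dy":0,"dz":0,"wx":0,"wy":0,"wz":0},{"dx":0,"dy":0,"dz":0,"wx":0,"wy":0,"wz":0},{"dx":0,"dy":0,"dz":0,"wx":0,"wy":0,"wz":0},{"dx":0,"dy":0,"dz":0,"wx":0,"wy":0,"wz":0}], hand=3, grip_force=30)

```text
time_s: 7.67
eef_pos: [0.4416, 0.3731, 0.0136]
eef_rot: [0.999, 0.042, 0.001, -0.0]
wrist_force: [-0.8, -0.4, 5.6]
width: 0.0414
gripper_force: 32.6
```

Run:
```python
from h import *
st()
```

```text
t 7.67 p [0.4416 0.3731 0.0136] phi 0.085 zt [ 0.001  0.001 -1.   ] F [-0.8 -0.4  5.6] w 0.0414 gf 32.563594579696655 q [ 0.57  0.18  1.87 -0.    1.09  2.06]
```

Run:
```python
from h import *
goal([.43,.373,.13],.085);goal([.42,.18,.13],.07);goal([.5137,.0166,.10],.06)
```

```text
d [ -1.14  -0.09 -11.64] w [-0.    -0.001 -0.   ]
d [ -3.77  19.06 -11.65] w [-0.    -0.001  0.015]
d [ 4.18 36.13 -8.65] w [-0.    -0.001  0.025]
```

Call:
play_rows(plan=[{"dx":0,"dy":0,"dz":-3,"wx":0,"wy":0,"wz":0},{"dx":0,"dy":0,"dz":-7,"wx":0,"wy":0,"wz":0},{"dx":-1.1,"dy":1,"dz":-11,"wx":0,"wy":0,"wz":0},{"dx":-3.8,"dy":19,"dz":-11.6,"wx":0,"wy":0,"wz":0.015},{"dx":-3.8,"dy":19,"dz":-11.6,"wx":0,"wy":0,"wz":0.015},{"dx":-3.8,"dy":19,"dz":-11.6,"wx":0,"wy":0,"wz":0.015},{"dx":-3.8,"dy":19,"dz":-11.6,"wx":0,"wy":0,"wz":0.015},{"dx":-3.8,"dy":19,"dz":-11.6,"wx":0,"wy":0,"wz":0.015},{"dx":4.2,"dy":36.1,"dz":-8.6,"wx":0,"wy":0,"wz":0.025},{"dx":4.2,"dy":36.1,"dz":-8.6,"wx":0,"wy":0,"wz":0.025},{"dx":4.2,"dy":36.1,"dz":-8.6,"wx":0,"wy":0,"wz":0.025},{"dx":4.2,"dy":36.1,"dz":-8.6,"wx":0,"wy":0,"wz":0.025}])

```text
time_s: 8.67
eef_pos: [0.5012, 0.0356, 0.1017]
eef_rot: [1.0, 0.03, -0.0, 0.0]
wrist_force: [1.3, 1.2, -1.4]
width: 0.0414
gripper_force: 31.8
```

Run:
```python
from h import *
st(); goal([.5137,.0166,.08],.06)
```

```text
t 8.67 p [0.5012 0.0356 0.1017] phi 0.06 zt [-0.    -0.001 -1.   ] F [ 1.3  1.2 -1.4] w 0.0414 gf 31.766744256019592 q [-0.08 -0.13  2.01 -0.    1.26  1.43]
d [1.14 1.97 2.17] w [ 0.  0. -0.]
```

Call:
play_rows(plan=[{"dx":0,"dy":0,"dz":1,"wx":0,"wy":0,"wz":0},{"dx":0,"dy":0,"dz":2,"wx":0,"wy":0,"wz":0},{"dx":0,"dy":0,"dz":2,"wx":0,"wy":0,"wz":0},{"dx":0,"dy":0,"dz":2,"wx":0,"wy":0,"wz":0}])

```text
time_s: 9.0
eef_pos: [0.4993, 0.0383, 0.0806]
eef_rot: [1.0, 0.03, -0.002, 0.0]
wrist_force: [0.5, -0.3, 0.2]
width: 0.0418
gripper_force: 31.7
```

Run:
```python
from h import *
st(); goal([.5137,.0166,.0305],.06)
```

```text
t 9.0 p [0.4993 0.0383 0.0806] phi 0.061 zt [-0.004 -0.    -1.   ] F [ 0.5 -0.3  0.2] w 0.0418 gf 31.68353497982025 q [-0.07 -0.1   2.03 -0.    1.22  1.44]
d [1.32 2.25 5.01] w [-0.     0.004  0.001]
```

Call:
play_rows(plan=[{"dx":1.3,"dy":2.2,"dz":1,"wx":0,"wy":0.004,"wz":0},{"dx":1.3,"dy":2.2,"dz":2,"wx":0,"wy":0.004,"wz":0},{"dx":1.3,"dy":2.2,"dz":3,"wx":0,"wy":0.004,"wz":0},{"dx":1.3,"dy":2.2,"dz":3.8,"wx":0,"wy":0.004,"wz":0},{"dx":1.3,"dy":2.2,"dz":4.3,"wx":0,"wy":0.004,"wz":0},{"dx":1.3,"dy":2.2,"dz":4.6,"wx":0,"wy":0.004,"wz":0},{"dx":1.3,"dy":2.2,"dz":4.8,"wx":0,"wy":0.004,"wz":0},{"dx":1.3,"dy":2.2,"dz":4.8,"wx":0,"wy":0.004,"wz":0},{"dx":1.3,"dy":2.2,"dz":4.8,"wx":0,"wy":0.004,"wz":0}])

```text
time_s: 9.75
eef_pos: [0.5153, 0.0163, 0.0344]
eef_rot: [1.0, 0.03, 0.002, 0.0]
wrist_force: [-0.0, 0.4, -1.3]
width: 0.0416
gripper_force: 31.7
```

Run:
```python
from h import *
st(); goal([.5137,.0166,.0300],.06)
```

```text
t 9.75 p [0.5153 0.0163 0.0344] phi 0.06 zt [ 0.004 -0.    -1.   ] F [-0.   0.4 -1.3] w 0.0416 gf 31.685258746147156 q [-0.11  0.    2.02  0.    1.12  1.4 ]
d [-0.16 -0.04  0.44] w [ 0.001 -0.004 -0.   ]
```

Call:
play_rows(plan=[{"dx":0,"dy":0,"dz":0.2,"wx":0,"wy":0,"wz":0},{"dx":0,"dy":0,"dz":0.3,"wx":0,"wy":0,"wz":0},{"dx":0,"dy":0,"dz":0.4,"wx":0,"wy":0,"wz":0},{"dx":0,"dy":0,"dz":0.45,"wx":0,"wy":0,"wz":0},{"dx":0,"dy":0,"dz":0.5,"wx":0,"wy":0,"wz":0},{"dx":0,"dy":0,"dz":0.5,"wx":0,"wy":0,"wz":0}])

```text
time_s: 10.25
eef_pos: [0.5153, 0.0161, 0.0296]
eef_rot: [1.0, 0.03, 0.001, 0.0]
wrist_force: [-2.7, -0.4, 3.8]
width: 0.0419
gripper_force: 32.2
```

Call:
play_rows(plan=[{"dx":0,"dy":0,"dz":0,"wx":0,"wy":0,"wz":0},{"dx":0,"dy":0,"dz":0,"wx":0,"wy":0,"wz":0},{"dx":0,"dy":0,"dz":0,"wx":0,"wy":0,"wz":0},{"dx":0,"dy":0,"dz":0,"wx":0,"wy":0,"wz":0},{"dx":0,"dy":0,"dz":-2,"wx":0,"wy":0,"wz":0},{"dx":0,"dy":0,"dz":-5,"wx":0,"wy":0,"wz":0},{"dx":0,"dy":0,"dz":-9,"wx":0,"wy":0,"wz":0},{"dx":0,"dy":0,"dz":-13,"wx":0,"wy":0,"wz":0},{"dx":0,"dy":0,"dz":-17,"wx":0,"wy":0,"wz":0},{"dx":0,"dy":0,"dz":-21,"wx":0,"wy":0,"wz":0},{"dx":0,"dy":0,"dz":-24,"wx":0,"wy":0,"wz":0},{"dx":0,"dy":0,"dz":-24,"wx":0,"wy":0,"wz":0}], hand=6.2)

```text
time_s: 11.25
eef_pos: [0.5179, 0.0159, 0.2782]
eef_rot: [1.0, 0.03, 0.009, 0.001]
wrist_force: [0.6, 0.3, -0.4]
width: 0.0619
gripper_force: 0.0
```

Run:
```python
from h import *
st()
for f in(.15,.077):0
q=ctrl.observe()['joint_positions']
goal([.405,-.378,.25],-.75); goal([.405,-.378,.25],0)
```

```text
t 11.25 p [0.5179 0.0159 0.2782] phi 0.06 zt [ 0.018 -0.002 -1.   ] F [ 0.6  0.3 -0.4] w 0.0619 gf 0.0 q [-0.11 -0.24  1.81 -0.    1.56  1.4 ]
d [-13.67  38.64   2.7 ] w [-0.004 -0.018  0.81 ]
d [-13.67  38.64   2.7 ] w [ 0.003 -0.018  0.06 ]
```

Call:
play_rows(plan=[{"dx":-13.6,"dy":38.6,"dz":2.7,"wx":0,"wy":-0.018,"wz":0},{"dx":-13.6,"dy":38.6,"dz":2.7,"wx":0,"wy":-0.018,"wz":0},{"dx":-13.6,"dy":38.6,"dz":2.7,"wx":0,"wy":-0.018,"wz":0},{"dx":-13.6,"dy":38.6,"dz":2.7,"wx":0,"wy":-0.018,"wz":0},{"dx":-13.6,"dy":38.6,"dz":2.7,"wx":0,"wy":-0.018,"wz":0},{"dx":-13.6,"dy":38.6,"dz":2.7,"wx":0,"wy":-0.018,"wz":0},{"dx":-13.6,"dy":38.6,"dz":2.7,"wx":0,"wy":-0.018,"wz":0},{"dx":-13.6,"dy":38.6,"dz":2.7,"wx":0,"wy":-0.018,"wz":0},{"dx":-13.6,"dy":38.6,"dz":2.7,"wx":0,"wy":-0.018,"wz":0},{"dx":-13.6,"dy":38.6,"dz":2.7,"wx":0,"wy":-0.018,"wz":0},{"dx":-13.6,"dy":38.6,"dz":2.7,"wx":0,"wy":-0.018,"wz":0},{"dx":-13.6,"dy":38.6,"dz":2.7,"wx":0,"wy":-0.018,"wz":0}], hand=7)

```text
time_s: 12.25
eef_pos: [0.4007, -0.3783, 0.2405]
eef_rot: [1.0, 0.028, -0.008, -0.0]
wrist_force: [0.2, -0.2, -0.6]
width: 0.0701
gripper_force: 0.0
```

Call:
play_rows(plan=[{"dx":0,"dy":0,"dz":0,"wx":0,"wy":0,"wz":0},{"dx":0,"dy":0,"dz":0,"wx":0,"wy":0,"wz":0}])

```text
time_s: 12.42
eef_pos: [0.4022, -0.3762, 0.2416]
eef_rot: [1.0, 0.03, -0.007, 0.0]
wrist_force: [-0.4, 0.2, -0.3]
width: 0.0697
gripper_force: 0.0
```

Run:
```python
from h import *
st(); m=save('wrist','w2.png'); mt=save('top','top3.png')
im=cv2.resize(cv2.imread('pics/w2.png'),(400,300)); t=cv2.imread('pics/top3.png')[210:330,270:430]
cv2.imwrite('pics/combo2.png',np.hstack([im,cv2.resize(t,(400,300),interpolation=cv2.INTER_CUBIC)]))
print(proj(m,(.405,-.378,.138))*.625)
goal([.405,-.378,.108],.06)
```

```text
t 12.42 p [ 0.4022 -0.3762  0.2416] phi 0.061 zt [-0.015 -0.001 -1.   ] F [-0.4  0.2 -0.3] w 0.0697 gf 0.0 q [-0.88 -0.12  1.77 -0.01  1.51  0.63]
[200.0063361  139.75055975]
d [ 0.44  0.2  13.39] w [0.001 0.014 0.002]
```

View pics/combo2.png

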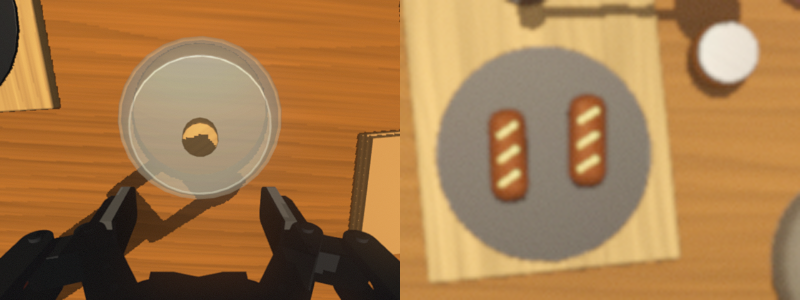

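The clear dome's knob is at (200,138), right under the hand. The right half shows the two sticks lying side by side on the slate, at (508,155) and (587,141). I descend onto the knob.

Call:
play_rows(plan=[{"dx":0.6,"dy":0.2,"dz":4,"wx":0,"wy":0.014,"wz":0},{"dx":0.6,"dy":0.2,"dz":7,"wx":0,"wy":0.014,"wz":0},{"dx":0.6,"dy":0.2,"dz":9.5,"wx":0,"wy":0.014,"wz":0},{"dx":0.6,"dy":0.2,"dz":11.5,"wx":0,"wy":0.014,"wz":0},{"dx":0.6,"dy":0.2,"dz":13,"wx":0,"wy":0.014,"wz":0},{"dx":0.6,"dy":0.2,"dz":13.7,"wx":0,"wy":0.014,"wz":0},{"dx":0.6,"dy":0.2,"dz":13.7,"wx":0,"wy":0.014,"wz":0},{"dx":0.6,"dy":0.2,"dz":13.7,"wx":0,"wy":0.014,"wz":0}])

```text
time_s: 13.18
eef_pos: [0.4064, -0.3788, 0.1054]
eef_rot: [1.0, 0.03, -0.0, 0.001]
wrist_force: [-0.3, 0.2, -0.2]
width: 0.0701
gripper_force: 0.0
```

Run:
```python
from h import *
st()
```

```text
t 13.18 p [ 0.4064 -0.3788  0.1054] phi 0.061 zt [-0.    -0.001 -1.   ] F [-0.3  0.2 -0.2] w 0.0701 gf 0.0 q [-0.88 -0.    1.89 -0.    1.26  0.63]
```

Call:
play_rows(plan=[{"dx":0,"dy":0,"dz":0,"wx":0,"wy":0,"wz":0},{"dx":0,"dy":0,"dz":0,"wx":0,"wy":0,"wz":0},{"dx":0,"dy":0,"dz":0,"wx":0,"wy":0,"wz":0},{"dx":0,"dy":0,"dz":0,"wx":0,"wy":0,"wz":0},{"dx":0,"dy":0,"dz":0,"wx":0,"wy":0,"wz":0},{"dx":0,"dy":0,"dz":0,"wx":0,"wy":0,"wz":0},{"dx":0,"dy":0,"dz":0,"wx":0,"wy":0,"wz":0},{"dx":0,"dy":0,"dz":0,"wx":0,"wy":0,"wz":0},{"dx":0,"dy":0,"dz":0,"wx":0,"wy":0,"wz":0}], hand=2.5, grip_force=60)

```text
time_s: 13.93
eef_pos: [0.4066, -0.3796, 0.1066]
eef_rot: [1.0, 0.03, 0.001, 0.001]
wrist_force: [0.8, 2.5, 5.7]
width: 0.0346
gripper_force: 60.4
```

Run:
```python
from h import *
st(); goal([.407,-.378,.215],.06);goal([.5165,-.0235,.215],.06)
```

```text
t 13.93 p [ 0.4066 -0.3796  0.1066] phi 0.06 zt [ 0.001 -0.002 -1.   ] F [0.8 2.5 5.7] w 0.0346 gf 60.404605865478516 q [-0.88 -0.    1.88 -0.    1.26  0.63]
d [  0.06  -0.13 -10.84] w [ 0.002 -0.001 -0.   ]
d [ 13.1  -34.87 -10.89] w [ 0.002 -0.001 -0.   ]
```

Call:
play_rows(plan=[{"dx":0,"dy":0,"dz":-1,"wx":0,"wy":0,"wz":0},{"dx":0,"dy":0,"dz":-2.5,"wx":0,"wy":0,"wz":0},{"dx":0,"dy":0,"dz":-4.5,"wx":0,"wy":0,"wz":0},{"dx":0,"dy":0,"dz":-6.5,"wx":0,"wy":0,"wz":0},{"dx":0,"dy":0,"dz":-8.5,"wx":0,"wy":0,"wz":0},{"dx":0,"dy":0,"dz":-10,"wx":0,"wy":0,"wz":0},{"dx":0.4,"dy":-1,"dz":-10.9,"wx":0,"wy":0,"wz":0},{"dx":1.2,"dy":-3,"dz":-10.9,"wx":0,"wy":0,"wz":0},{"dx":2.2,"dy":-6,"dz":-10.9,"wx":0,"wy":0,"wz":0},{"dx":3.4,"dy":-9,"dz":-10.9,"wx":0,"wy":0,"wz":0},{"dx":4.5,"dy":-12,"dz":-10.9,"wx":0,"wy":0,"wz":0},{"dx":5.6,"dy":-15,"dz":-10.9,"wx":0,"wy":0,"wz":0}])

```text
time_s: 14.93
eef_pos: [0.4523, -0.2235, 0.2123]
eef_rot: [1.0, 0.03, -0.001, -0.001]
wrist_force: [0.3, 0.3, -5.0]
width: 0.0345
gripper_force: 60.8
```

Call:
play_rows(plan=[{"dx":1.1,"dy":-3,"dz":0,"wx":0,"wy":0,"wz":0},{"dx":2.2,"dy":-6,"dz":0,"wx":0,"wy":0,"wz":0},{"dx":3.3,"dy":-9,"dz":0,"wx":0,"wy":0,"wz":0},{"dx":4.4,"dy":-12,"dz":0,"wx":0,"wy":0,"wz":0},{"dx":5.5,"dy":-14.5,"dz":0,"wx":0,"wy":0,"wz":0},{"dx":6.3,"dy":-16.8,"dz":0,"wx":0,"wy":0,"wz":0},{"dx":7,"dy":-18.6,"dz":0,"wx":0,"wy":0,"wz":0},{"dx":7.4,"dy":-19.6,"dz":0,"wx":0,"wy":0,"wz":0},{"dx":7.4,"dy":-19.6,"dz":0,"wx":0,"wy":0,"wz":0},{"dx":7.4,"dy":-19.6,"dz":0,"wx":0,"wy":0,"wz":0},{"dx":7.4,"dy":-19.6,"dz":0,"wx":0,"wy":0,"wz":0}])

```text
time_s: 15.85
eef_pos: [0.5146, -0.0264, 0.213]
eef_rot: [1.0, 0.03, -0.001, 0.001]
wrist_force: [0.6, -0.9, -3.3]
width: 0.0348
gripper_force: 60.9
```

Run:
```python
from h import *
st(); goal([.5165,-.0235,.135],.06)
m=save('scene','scene3.png'); mt=save('top','top4.png')
a=cv2.imread('pics/scene3.png')[120:360,200:440]; b=cv2.imread('pics/top4.png')[180:340,250:410]
cv2.imwrite('pics/combo3.png',np.hstack([cv2.resize(a,(400,400),interpolation=2),cv2.resize(b,(400,400),interpolation=2)]))
```

```text
t 15.85 p [ 0.5146 -0.0264  0.213 ] phi 0.059 zt [-0.002 -0.001 -1.   ] F [ 0.6 -0.9 -3.3] w 0.0348 gf 60.8993124961853 q [-0.2  -0.2   1.88 -0.    1.46  1.32]
d [ 0.23 -0.29  7.8 ] w [ 0.001  0.002 -0.001]
```

View pics/combo3.png

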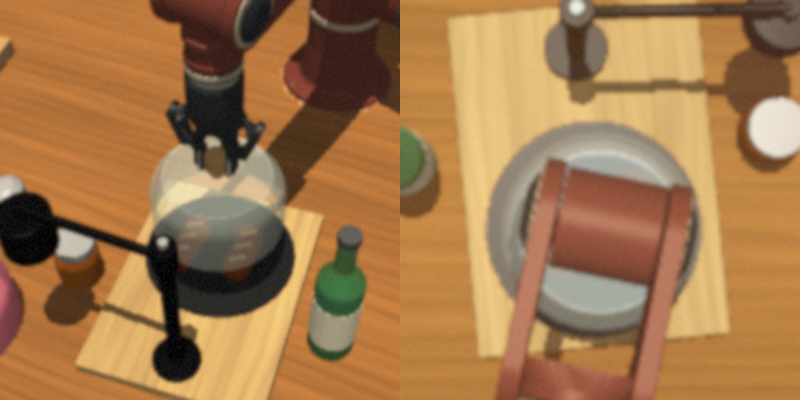

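The dome hangs upright above the slate, with both sticks seen through it. I lower it.

Call:
play_rows(plan=[{"dx":0.2,"dy":-0.3,"dz":0.5,"wx":0,"wy":0.002,"wz":0},{"dx":0.2,"dy":-0.3,"dz":1.5,"wx":0,"wy":0.002,"wz":0},{"dx":0.2,"dy":-0.3,"dz":2.7,"wx":0,"wy":0.002,"wz":0},{"dx":0.2,"dy":-0.3,"dz":3.9,"wx":0,"wy":0.002,"wz":0},{"dx":0.2,"dy":-0.3,"dz":5,"wx":0,"wy":0.002,"wz":0},{"dx":0.2,"dy":-0.3,"dz":6,"wx":0,"wy":0.002,"wz":0},{"dx":0.2,"dy":-0.3,"dz":6.7,"wx":0,"wy":0.002,"wz":0},{"dx":0.2,"dy":-0.3,"dz":7.2,"wx":0,"wy":0.002,"wz":0},{"dx":0.2,"dy":-0.3,"dz":7.4,"wx":0,"wy":0.002,"wz":0},{"dx":0.2,"dy":-0.3,"dz":7.5,"wx":0,"wy":0.002,"wz":0},{"dx":0.2,"dy":-0.3,"dz":7.5,"wx":0,"wy":0.002,"wz":0}])

```text
time_s: 16.87
eef_pos: [0.5171, -0.0228, 0.1388]
eef_rot: [1.0, 0.03, 0.001, 0.0]
wrist_force: [-0.5, -0.7, -4.5]
width: 0.0345
gripper_force: 60.9
```

Run:
```python
from h import *
st(); goal([.5165,-.0235,.1335],.06)
```

```text
t 16.87 p [ 0.5171 -0.0228  0.1388] phi 0.06 zt [ 0.002 -0.001 -1.   ] F [-0.5 -0.7 -4.5] w 0.0345 gf 60.91857433319092 q [-0.19 -0.13  1.95 -0.    1.32  1.32]
d [-0.06  0.06  0.53] w [ 0.001 -0.002 -0.   ]
```

Call:
play_rows(plan=[{"dx":0,"dy":0,"dz":0.1,"wx":0,"wy":0,"wz":0},{"dx":0,"dy":0,"dz":0.2,"wx":0,"wy":0,"wz":0},{"dx":0,"dy":0,"dz":0.3,"wx":0,"wy":0,"wz":0},{"dx":0,"dy":0,"dz":0.4,"wx":0,"wy":0,"wz":0},{"dx":0,"dy":0,"dz":0.4,"wx":0,"wy":0,"wz":0}])

```text
time_s: 17.28
eef_pos: [0.5171, -0.0228, 0.1347]
eef_rot: [1.0, 0.03, 0.001, 0.0]
wrist_force: [0.7, 0.6, -4.3]
width: 0.0345
gripper_force: 61.4
```

Call:
play_rows(plan=[{"dx":0,"dy":0,"dz":0.1,"wx":0,"wy":0,"wz":0},{"dx":0,"dy":0,"dz":0.15,"wx":0,"wy":0,"wz":0},{"dx":0,"dy":0,"dz":0.2,"wx":0,"wy":0,"wz":0},{"dx":0,"dy":0,"dz":0.2,"wx":0,"wy":0,"wz":0}])

```text
time_s: 17.62
eef_pos: [0.5171, -0.0228, 0.1347]
eef_rot: [1.0, 0.03, 0.001, 0.0]
wrist_force: [-6.0, 1.8, 7.1]
width: 0.0345
gripper_force: 61.9
```

Contact, so I release and rise.

Call:
play_rows(plan=[{"dx":0,"dy":0,"dz":0,"wx":0,"wy":0,"wz":0},{"dx":0,"dy":0,"dz":0,"wx":0,"wy":0,"wz":0},{"dx":0,"dy":0,"dz":0,"wx":0,"wy":0,"wz":0},{"dx":0,"dy":0,"dz":0,"wx":0,"wy":0,"wz":0},{"dx":0,"dy":0,"dz":0,"wx":0,"wy":0,"wz":0},{"dx":0,"dy":0,"dz":-2,"wx":0,"wy":0,"wz":0},{"dx":0,"dy":0,"dz":-5,"wx":0,"wy":0,"wz":0},{"dx":0,"dy":0,"dz":-9,"wx":0,"wy":0,"wz":0},{"dx":0,"dy":0,"dz":-13,"wx":0,"wy":0,"wz":0},{"dx":0,"dy":0,"dz":-17,"wx":0,"wy":0,"wz":0},{"dx":0,"dy":0,"dz":-21,"wx":0,"wy":0,"wz":0},{"dx":0,"dy":0,"dz":-23,"wx":0,"wy":0,"wz":0}], hand=6.5, grip_force=30)

```text
time_s: 18.62
eef_pos: [0.5177, -0.0229, 0.3689]
eef_rot: [1.0, 0.03, 0.005, 0.001]
wrist_force: [-0.1, 0.8, 0.1]
width: 0.065
gripper_force: 0.0
```

Call:
play_rows(plan=[{"dx":0,"dy":0,"dz":0,"wx":0,"wy":0,"wz":0},{"dx":0,"dy":0,"dz":0,"wx":0,"wy":0,"wz":0}], hand=4)

```text
time_s: 18.78
eef_pos: [0.5172, -0.0228, 0.3642]
eef_rot: [1.0, 0.03, 0.002, 0.001]
wrist_force: [0.6, 0.4, -1.4]
width: 0.042
gripper_force: 0.0
```

Run:
```python
from h import *
st()
m=save('top','top5.png'); w=save('wrist','w5.png'); 
a=cv2.resize(cv2.imread('pics/w5.png'),(400,300)); b=cv2.imread('pics/top5.png')[150:330,280:520]
cv2.imwrite('pics/combo5.png',np.hstack([a,cv2.resize(b,(400,300),interpolation=2)]))
print('knob pred in w',proj(w,(.516,-.0232,.166))*.625, 'rim', [ (proj(w,(.516+.1*np.cos(t),-.0232+.1*np.sin(t),.028))*.625).round(1) for t in (0,1.57,-1.57)])
for th in(1.4,1.5,1.6):
  p,_=lamp(th,.2,.264); print(th,(proj(m,p)-[280,150])/.6+[400,0])
goal(*lamp(1.5,.11,.36))
```

```text
t 18.78 p [ 0.5172 -0.0228  0.3642] phi 0.06 zt [ 0.005 -0.001 -1.   ] F [ 0.6  0.4 -1.4] w 0.042 gf 0.0 q [-0.19 -0.25  1.68 -0.    1.71  1.32]
knob pred in w [198.22687929 124.25455214] rim [array([201.6,  49.1]), array([142.2, 104.6]), array([253.6, 111.2])]
1.4 [609.90832475  70.24936408]
1.5 [610.19767324  56.15192338]
1.6 [609.07351107  42.10259575]
d [19.72 10.09  0.04] w [-1.000e-03  1.000e-03 -1.548e+00]
```

View pics/combo5.png

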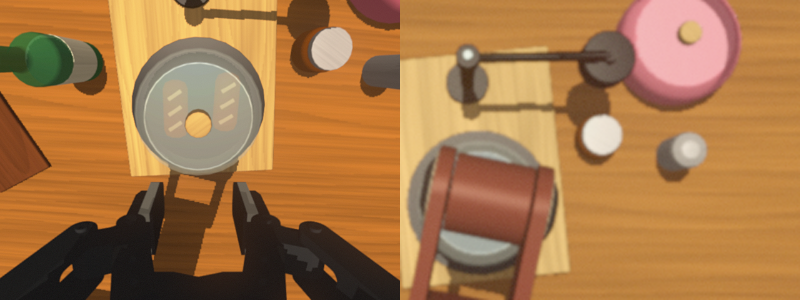

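The dome sits centrally with its knob at (198,124), exactly as predicted, and both sticks are under it. The lamp head at (607,58) of the picture means θ ≈ 1.49.

Call:
play_rows(plan=[{"dx":19.7,"dy":10.1,"dz":0.2,"wx":0,"wy":0,"wz":-1.55},{"dx":19.7,"dy":10.1,"dz":0.2,"wx":0,"wy":0,"wz":-1.55},{"dx":19.7,"dy":10.1,"dz":0.2,"wx":0,"wy":0,"wz":-1.55},{"dx":19.7,"dy":10.1,"dz":0.2,"wx":0,"wy":0,"wz":-1.55},{"dx":19.7,"dy":10.1,"dz":0.2,"wx":0,"wy":0,"wz":-1.55},{"dx":19.7,"dy":10.1,"dz":0.2,"wx":0,"wy":0,"wz":-1.55},{"dx":19.7,"dy":10.1,"dz":0.2,"wx":0,"wy":0,"wz":-1.55},{"dx":19.7,"dy":10.1,"dz":0.2,"wx":0,"wy":0,"wz":-1.55},{"dx":19.7,"dy":10.1,"dz":0.2,"wx":0,"wy":0,"wz":-1.55},{"dx":19.7,"dy":10.1,"dz":0.2,"wx":0,"wy":0,"wz":-1.55},{"dx":19.7,"dy":10.1,"dz":0.2,"wx":0,"wy":0,"wz":-1.55},{"dx":19.7,"dy":10.1,"dz":0.2,"wx":0,"wy":0,"wz":-1.55}])

```text
time_s: 19.88
eef_pos: [0.7186, -0.1116, 0.3572]
eef_rot: [0.709, 0.705, -0.001, -0.002]
wrist_force: [0.5, -0.7, -0.3]
width: 0.04
gripper_force: 0.0
```

Call:
play_rows(plan=[{"dx":0,"dy":0,"dz":0,"wx":0,"wy":0,"wz":0},{"dx":0,"dy":0,"dz":0,"wx":0,"wy":0,"wz":0}])

```text
time_s: 20.05
eef_pos: [0.7187, -0.1116, 0.3581]
eef_rot: [0.712, 0.702, -0.001, -0.001]
wrist_force: [-0.3, 0.3, -0.7]
width: 0.0405
gripper_force: 0.0
```

Run:
```python
from h import *
st(); goal(*lamp(1.49,.11,.247))
```

```text
t 20.05 p [ 0.7187 -0.1116  0.3581] phi 1.556 zt [-0.002  0.    -1.   ] F [-0.3  0.3 -0.7] w 0.0405 gf 0.0 q [-0.26  0.25  1.18 -0.    1.71 -0.24]
d [-0.   -0.06 11.11] w [-0.002 -0.    -0.042]
```

Call:
play_rows(plan=[{"dx":0,"dy":0,"dz":3,"wx":0,"wy":0,"wz":-0.04},{"dx":0,"dy":0,"dz":6,"wx":0,"wy":0,"wz":-0.04},{"dx":0,"dy":0,"dz":9,"wx":0,"wy":0,"wz":-0.04},{"dx":0,"dy":0,"dz":10.5,"wx":0,"wy":0,"wz":-0.04},{"dx":0,"dy":0,"dz":11.1,"wx":0,"wy":0,"wz":-0.04},{"dx":0,"dy":0,"dz":11.1,"wx":0,"wy":0,"wz":-0.04},{"dx":0,"dy":0,"dz":11.1,"wx":0,"wy":0,"wz":-0.04}])

```text
time_s: 20.63
eef_pos: [0.7199, -0.112, 0.2511]
eef_rot: [0.697, 0.717, 0.001, 0.001]
wrist_force: [-0.3, -0.4, 0.2]
width: 0.0403
gripper_force: 0.0
```

Call:
play_rows(plan=[{"dx":0,"dy":0,"dz":0,"wx":0,"wy":0,"wz":0},{"dx":0,"dy":0,"dz":0,"wx":0,"wy":0,"wz":0},{"dx":0,"dy":0,"dz":0,"wx":0,"wy":0,"wz":0}], hand=2, grip_force=20)

```text
time_s: 20.88
eef_pos: [0.7202, -0.112, 0.2521]
eef_rot: [0.697, 0.717, 0.001, 0.002]
wrist_force: [0.7, -0.5, -0.2]
width: 0.0198
gripper_force: 0.0
```

Run:
```python
from h import *
st()
for th in 1.49-.12*np.arange(1,14): goal(*lamp(th,.11,.247))
```

```text
t 20.88 p [ 0.7202 -0.112   0.2521] phi 1.599 zt [ 0.004 -0.001 -1.   ] F [ 0.7 -0.5 -0.2] w 0.0198 gf 0.0 q [-0.26  0.28  1.33 -0.    1.53 -0.28]
d [ 0.13 -1.55  0.5 ] w [0.005 0.001 0.121]
d [ 0.37 -2.85  0.49] w [0.005 0.001 0.241]
d [ 0.76 -4.11  0.49] w [0.005 0.001 0.361]
d [ 1.3  -5.31  0.48] w [0.005 0.    0.481]
d [ 1.98 -6.44  0.48] w [0.005 0.    0.601]
d [ 2.79 -7.48  0.47] w [ 0.005 -0.     0.721]
d [ 3.72 -8.42  0.46] w [ 0.005 -0.     0.841]
d [ 4.75 -9.24  0.46] w [ 0.005 -0.001  0.961]
d [ 5.88 -9.93  0.45] w [ 5.000e-03 -1.000e-03  1.081e+00]
d [  7.08 -10.48   0.45] w [ 5.000e-03 -1.000e-03  1.201e+00]
d [  8.34 -10.88   0.45] w [ 0.005 -0.002  1.321]
d [  9.63 -11.13   0.44] w [ 0.005 -0.002  1.441]
d [ 10.95 -11.22   0.44] w [ 0.005 -0.002  1.561]
```

Call:
play_rows(plan=[{"dx":0.1,"dy":-0.8,"dz":0.3,"wx":0,"wy":0,"wz":0.06},{"dx":0.15,"dy":-1.5,"dz":0.4,"wx":0,"wy":0,"wz":0.12},{"dx":0.35,"dy":-2.85,"dz":0.4,"wx":0,"wy":0,"wz":0.24},{"dx":0.75,"dy":-4.1,"dz":0.4,"wx":0,"wy":0,"wz":0.36},{"dx":1.3,"dy":-5.3,"dz":0.4,"wx":0,"wy":0,"wz":0.48},{"dx":2.0,"dy":-6.4,"dz":0.4,"wx":0,"wy":0,"wz":0.6},{"dx":2.8,"dy":-7.5,"dz":0.4,"wx":0,"wy":0,"wz":0.72},{"dx":3.7,"dy":-8.4,"dz":0.4,"wx":0,"wy":0,"wz":0.84},{"dx":4.75,"dy":-9.25,"dz":0.4,"wx":0,"wy":0,"wz":0.96},{"dx":5.9,"dy":-9.9,"dz":0.4,"wx":0,"wy":0,"wz":1.08},{"dx":6.5,"dy":-10.2,"dz":0.4,"wx":0,"wy":0,"wz":1.14},{"dx":7.1,"dy":-10.5,"dz":0.4,"wx":0,"wy":0,"wz":1.2}])

```text
time_s: 21.88
eef_pos: [0.6137, -0.0444, 0.2481]
eef_rot: [0.98, 0.197, 0.003, 0.002]
wrist_force: [3.6, -2.3, 0.8]
width: 0.0202
gripper_force: 1.9
```

Run:
```python
from h import *
st()
for th in (.22,.16,.1,.05,0,-.02): goal(*lamp(th,.11,.247))
```

```text
t 21.88 p [ 0.6137 -0.0444  0.2481] phi 0.396 zt [ 0.007 -0.003 -1.   ] F [ 3.6 -2.3  0.8] w 0.0202 gf 1.9068340212106705 q [-0.19  0.02  1.62 -0.    1.5   0.98]
d [ 0.   -0.79  0.1 ] w [ 0.006 -0.006  0.068]
d [ 0.07 -1.44  0.1 ] w [ 0.005 -0.006  0.128]
d [ 0.17 -2.1   0.1 ] w [ 0.005 -0.006  0.188]
d [ 0.29 -2.63  0.1 ] w [ 0.005 -0.006  0.238]
d [ 0.43 -3.16  0.09] w [ 0.005 -0.006  0.288]
d [ 0.5  -3.37  0.09] w [ 0.005 -0.006  0.308]
```

Then I swing to θ = 0 and close on the bar to centre it.

Call:
play_rows(plan=[{"dx":0,"dy":-0.8,"dz":0.1,"wx":0,"wy":-0.006,"wz":0.07},{"dx":0.1,"dy":-1.4,"dz":0.1,"wx":0,"wy":-0.006,"wz":0.13},{"dx":0.2,"dy":-2.1,"dz":0.1,"wx":0,"wy":-0.006,"wz":0.19},{"dx":0.3,"dy":-2.6,"dz":0.1,"wx":0,"wy":-0.006,"wz":0.24},{"dx":0.4,"dy":-3.1,"dz":0.1,"wx":0,"wy":-0.006,"wz":0.288},{"dx":0.4,"dy":-3.1,"dz":0.1,"wx":0,"wy":-0.006,"wz":0.288},{"dx":0.4,"dy":-3.1,"dz":0.1,"wx":0,"wy":-0.006,"wz":0.288}])

```text
time_s: 22.47
eef_pos: [0.6042, -0.0136, 0.2455]
eef_rot: [0.998, 0.057, -0.002, 0.001]
wrist_force: [1.1, 0.2, -0.4]
width: 0.0201
gripper_force: 0.0
```

Call:
play_rows(plan=[{"dx":0,"dy":0,"dz":0,"wx":0,"wy":0,"wz":0},{"dx":0,"dy":0,"dz":0,"wx":0,"wy":0,"wz":0},{"dx":0,"dy":0,"dz":0,"wx":0,"wy":0,"wz":0},{"dx":0,"dy":0,"dz":0,"wx":0,"wy":0,"wz":0},{"dx":0,"dy":0,"dz":0,"wx":0,"wy":0,"wz":0}], hand=1.2)

```text
time_s: 22.88
eef_pos: [0.6042, -0.0142, 0.2453]
eef_rot: [0.998, 0.056, -0.002, 0.001]
wrist_force: [-1.4, -2.8, 4.9]
width: 0.0135
gripper_force: 19.7
```

Run:
```python
from h import *
st(); goal(*lamp(0,.11,.247))
```

```text
t 22.88 p [ 0.6042 -0.0142  0.2453] phi 0.112 zt [-0.004 -0.003 -1.   ] F [-1.4 -2.8  4.9] w 0.0135 gf 19.698161780834198 q [-0.15 -0.    1.64 -0.    1.5   1.31]
d [ 0.14 -0.05 -0.17] w [0.002 0.004 0.004]
```

Call:
play_rows(plan=[{"dx":0,"dy":-0.05,"dz":0,"wx":0,"wy":0,"wz":0},{"dx":0,"dy":-0.05,"dz":0,"wx":0,"wy":0,"wz":0}])

```text
time_s: 23.05
eef_pos: [0.6041, -0.0137, 0.2454]
eef_rot: [0.998, 0.056, -0.002, 0.001]
wrist_force: [-1.2, -2.6, 5.6]
width: 0.0135
gripper_force: 19.5
```

Call:
play_rows(plan=[{"dx":0,"dy":0,"dz":0,"wx":0,"wy":0,"wz":0},{"dx":0,"dy":0,"dz":0,"wx":0,"wy":0,"wz":0},{"dx":0,"dy":0,"dz":0,"wx":0,"wy":0,"wz":0},{"dx":0,"dy":0,"dz":0,"wx":0,"wy":0,"wz":0},{"dx":0,"dy":0,"dz":-2,"wx":0,"wy":0,"wz":0},{"dx":0,"dy":0,"dz":-6,"wx":0,"wy":0,"wz":0},{"dx":0,"dy":0,"dz":-10,"wx":0,"wy":0,"wz":0},{"dx":0,"dy":0,"dz":-13,"wx":0,"wy":0,"wz":0},{"dx":0,"dy":0,"dz":-13,"wx":0,"wy":0,"wz":0}], hand=4.5)

```text
time_s: 23.8
eef_pos: [0.6067, -0.0131, 0.3838]
eef_rot: [0.998, 0.056, 0.004, 0.002]
wrist_force: [0.0, 0.0, 0.9]
width: 0.0449
gripper_force: 0.0
```

Call:
play_rows(plan=[{"dx":-10,"dy":28,"dz":0,"wx":0,"wy":0,"wz":0},{"dx":-10,"dy":28,"dz":0,"wx":0,"wy":0,"wz":0},{"dx":-10,"dy":28,"dz":0,"wx":0,"wy":0,"wz":0},{"dx":-10,"dy":28,"dz":0,"wx":0,"wy":0,"wz":0},{"dx":-10,"dy":28,"dz":0,"wx":0,"wy":0,"wz":0},{"dx":-10,"dy":28,"dz":0,"wx":0,"wy":0,"wz":0},{"dx":-10,"dy":28,"dz":0,"wx":0,"wy":0,"wz":0},{"dx":-10,"dy":28,"dz":0,"wx":0,"wy":0,"wz":0},{"dx":-10,"dy":28,"dz":0,"wx":0,"wy":0,"wz":0},{"dx":-10,"dy":28,"dz":0,"wx":0,"wy":0,"wz":0}])

```text
time_s: 24.63
eef_pos: [0.5363, -0.3022, 0.3748]
eef_rot: [0.998, 0.055, -0.003, 0.0]
wrist_force: [-0.1, -0.3, -0.2]
width: 0.0448
gripper_force: 0.0
```

Run:
```python
from h import *
st()
m=save('top','top6.png'); s=save('scene','scene6.png')
a=cv2.imread('pics/scene6.png')[120:390,160:460]; b=cv2.imread('pics/top6.png')[160:340,230:430]
cv2.imwrite('pics/combo6.png',np.hstack([cv2.resize(a,(400,360)),cv2.resize(b,(400,360),interpolation=2)]))
p,_=lamp(0,.2,.264); f=lambda P:((proj(m,P)-[230,160])*2+[400,0]).round(1)
print('head pred',f(p),'hinge',f([*HG,.302]),'rimL/R',f([.516,.0768,.028]),f([.516,-.1232,.028]),f([.616,-.0232,.028]),f([.416,-.0232,.028]))
```

```text
t 24.63 p [ 0.5363 -0.3022  0.3748] phi 0.111 zt [-0.005 -0.001 -1.   ] F [-0.1 -0.3 -0.2] w 0.0448 gf 0.0 q [-0.63 -0.01  1.44 -0.    1.71  0.83]
head pred [598.  220.9] hinge [582.2  45.4] rimL/R [522.1 221.4] [667.  223.5] [595.6 150.2] [593.6 295.2]
```

View pics/combo6.png

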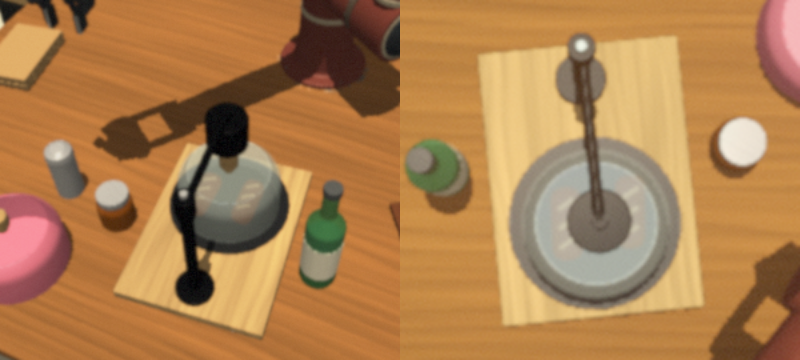

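The head at (599,221) is where predicted, over the dome's centre. Both sticks are under the dome, and the bottle, jar and shaker have not moved. The robot touches nothing, so I hand in.

```bash
python3 -c "
from bench import ctrl
print(ctrl.job_done())"
```

```text
the job is handed in; nothing more can be done
None
```

I handed the job in at about 25 s of the 72 s allowed: both pretzel sticks lie on the slate under the centred clear dome, and the lamp head is back straight above it. The bottle, jar and shaker were not touched; the hand-in gave no verdict.

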